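Turn a flywheel bolt once round in the thread scanner

TASK

Push the scan stand's hand wheel clockwise (seen from above) through exactly one full turn with the closed fingertips, so that the bolt in its hub is scanned once all round: push only on the orange side of the upright handle, never gripping the handle and never pushing on the rim, spokes or hub. Stop when the handle is back in line with the red pointer, neither short of it nor past it, and move clear. Leave the two loose bolts, the orange angle disc and the nut driver where they are.

Things in the scene. Friction and masses are not known exactly. Their poses are not given: they have to be found in the camera images.
- stand: Fixed thread-scan stand: grey round base 160 mm across, 22 mm high; on its -x side a white scan camera (50 x 50 mm, top 76 mm above the cabinet top) 150 mm from the wheel axis, on its +x side a red pointer reaching 109 mm from the axis. Origin: centre of the base's underside, on the wheel axis; z up.
- wheel (a joint): Turn of the horizontal hand wheel about its upright axis, rad. 0 at the start, handle in line with the red pointer; grows clockwise seen from above, 6.283 after one turn. No stop or detent near one turn, so it can be pushed too far. Light friction (about 3 N at the handle) keeps it where it is left; it does not coast.
- wheel_axis (a point): Centre of the hand wheel, on its upright axis at rim mid-height, 41 mm above the cabinet top. Dark steel rim: 14 mm round bar on a circle of 62 mm radius (138 mm over all), top 48 mm above the cabinet top, three 10 mm spokes. In the hub a gold bolt stands thread up, at most 26 mm wide, top 99 mm above the cabinet top; it turns along.
- handle_mid (a point): Middle of the upright handle on the rim, 62 mm from the wheel axis, 76 mm above the cabinet top; handle from 48 to 101 mm. Oval in plan: 30 mm along the rim, 18 mm radially: two merged round posts of 18 mm diameter, centres 12 mm apart; the one trailing in clockwise turning is orange (push here), the leading one black. Its x axis points outward from the wheel axis, y from black to orange.
- rim: Rim, spokes and hub bolt of the wheel; turns with it. Origin on the wheel axis at rim mid-height (same point as wheel_axis).
- handle_orange: Orange, trailing half of the handle: post of 18 mm diameter, 46 to 101 mm above the cabinet top. Its origin is on the wheel axis at rim mid-height, NOT in the post; the post's centre line stands at (62, 6) mm in its x, y.
- handle_black: Black, leading half of the handle: post of 18 mm diameter, same height. Its origin is on the wheel axis at rim mid-height, NOT in the post; the post's centre line stands at (62, -6) mm in its x, y.
- bolt_a: Loose gold-tinted flywheel bolt standing on its head, thread up, 26 mm across the flange, 47 mm high. Origin: centre of its underside. Bystander, 130 to 175 mm from the wheel axis.
- bolt_b: Second such loose gold bolt. Bystander, 130 to 175 mm from the wheel axis.
- disc: Loose orange torque angle disc lying flat, 90 mm across, 8 mm thick, steel hub to 20 mm high. Origin: centre of its underside. Bystander.
- driver: Loose nut driver lying flat: black plastic handle 100 x 26 x 26 mm, steel shaft and socket reaching 130 mm from the origin along its +x. Origin: under the middle of the handle. Bystander.

How it is judged:
By the outcome, as a careful person would: the job done as asked, in the order asked, and still so for the second after the job is handed in, with the robot touching nothing.
It also fails if it takes over 61 s, if anything falls off the work surface, if the arm or the gripper's body presses on something with over 40 N, if the wrist force passes 120 N, or if a joint passes its speed limit or range.

ROBOT

A 7-joint arm with a two-finger parallel gripper is mounted at the origin on the work surface. World frame = base frame: x ahead of the robot, y to its left, z up, the work surface at z = 0. Lengths are in mm, angles in rad, forces in N, time in s.
With the tool pointing down it reaches from about 400 to 875 mm from the base axis. Payload 4.4 kg.
Tool frame: the origin (TCP) lies at the very end of the fingers, on their centre line; the grasp point (between the pads) lies 19 mm behind it; y points along the fingers, z is the direction in which the jaws open and shut, and the axes are right-handed (so a half turn about y gives the same grasp; the last joint's range is limited). The gripper opens to 85 mm and grips with 20 to 120 N. Pads are 22 mm wide; open, the fingers measure 114 mm over their backs; the gripper's body (76 mm by 85 mm) begins 54 mm behind the grasp point. The pads swing forward as they close: fully open they stand 13 mm farther back than shut.
Start: joints at [-1.295, 0.628, 0.038, 1.517, -0.027, 0.996, -0.02], TCP at [217.846, 612.422, 231.313] pointing down, gripper open.
Joint ranges: [-3.06, 3.06], [-0.37, 2.12], [-1.25, 1.32], [0.18, 2.47], [-1.1, 4.24], [0.23, 1.98], [-2.94, 2.94]. Speed limits (rad/s): [2.57, 2.57, 3.14, 3.14, 3.14, 3.14, 3.14].

INTERFACE

Orientations are given as [roll, pitch, yaw] about the fixed x, y, z axes, in that order (R = Rz(yaw) Ry(pitch) Rx(roll)).
In Python, from cell import * gives the robot as it stands.
- The arm moves only by the tool apply_moves, never from a script. Its argument "targets" is a list of rows, each a list of 6 numbers: the shift along the tool's x, y, z in units of 40 mm (1.0 is 40 mm), then the turn, a rotation vector about the tool's x, y, z in units of 8 degrees (1.0 is 8 degrees). A call has 1 to 12 rows; each row shifts and turns the commanded pose from where the row before left it, along the tool's axes as they then stand; what a row does not reach is not made up. A row lasts 1/8 s, in which the tool goes at most 62.5 mm and 10.7 degrees, less where a joint would pass 70% of its speed; a pose out of reach is approached as far as the arm can. A call is refused whole if a number of a shift passes 1 or a number of a turn 1, either way. A call with a gripper value outside its range is refused whole. "jaw" is the gripper command: -1 is shut, 1 is fully open, values between are in proportion, set as the call begins (left out, the last holds). The fingers move at their own pace and stop on an object; the grip force is fixed at half the most. Time passes only in rows, so rows that do not move let the fingers close. It gives the time, the measured TCP pose, the force and the opening at its end, in the units of the state.
- read_state(): the state, without advancing time (a new reading comes with each control period).
- get_image(name): name is "side" or "top" or "wrist"; returns the picture (400x640x3 uint8, red, green, blue); there is no depth.
- calibration(name): a dict with "fx", "fy", "cx", "cy" (pixels), "world_from_camera" (4x4, takes a point from camera to world coordinates). Camera axes: x right, y down, z forward; pixel columns grow to the right and rows downward; lengths in mm; the calibration is good to about 2 mm. A picture is of the moment at which its call begins: read the wrist's pose just before it. calibration takes no time and is no camera call; for the wrist camera it gives the pose at the moment of the call.
- finish_job(): hands the job in, once; it reports no verdict.
The state is a dict: "clock": time; "qpos": joint angles; "qd": joint speeds; "tau": joint torques, N m; "eef_pos": TCP position; "tool_rot": TCP orientation; "force": force on the tool from outside, world axes, zero at the start; "torque": the same for the moment, N m; "width": finger opening in mm.
Only numpy, scipy, OpenCV 4.12 (cv2) and the standard library are available. Lean on these libraries where they do the work, as an engineer would, in place of code of your own. Each camera call takes 0.05 s, during which the arm holds its last target. There are 200 camera calls.

## Working session

There is one attempt and no reset: what is moved stays moved. The work goes in short steps, Python scripts to look and compute and a tool call to move; the robot and the scene stay as the last step left them, time stands still between calls to the robot, and variables do not carry over. Pictures are saved under pics/ and viewed, about 8 in all and at most 12, crops included, and the job is handed in when it is done.

Besides the shell and the picture viewer there is one more tool, called after ">>>" by a JSON object that holds its "api" and its "payload", one argument or row to a line. apply_moves: Moves the arm, as the interface text tells. Its arguments: {"type":"object","properties":{"targets":{"type":"array"},"jaw":{"type":"number"}},"required":["targets"]}

```bash
ls; mkdir -p pics; python3 - <<'E'
from cell import *
import cv2
s=read_state();print(s)
for n in("top","side"):
    cv2.imwrite(f"pics/{n}0.png",get_image(n)[:,:,::-1]);c=calibration(n);print(n,c)
E
```

```text
pics
{'clock': 0.0, 'qpos': array([-1.29478125,  0.62935258,  0.03844477,  1.51836295, -0.02704987,
        0.99627234, -0.02002506]), 'qd': array([-0.00090943, -0.00127603,  0.00059747,  0.00024707, -0.00191878,
        0.00237454,  0.00049984]), 'tau': array([-9.34163108e-05, -5.63406479e+01,  1.22609787e+00, -1.93432420e+01,
        1.09929498e-02,  1.09672672e-02, -1.91960470e-05]), 'eef_pos': array([217.63282422, 611.83134421, 230.38654378]), 'tool_rot': array([-1.57267410e+00,  1.52229658e-05, -3.41869456e-01]), 'force': array([-0.42711563,  0.95616639,  0.05839506]), 'torque': array([-0.03489479,  0.03538156, -0.01458432]), 'width': 85.74952521428737}
top {'fx': 372.76630951954456, 'fy': 372.76630951954456, 'cx': 321.1971391502494, 'cy': 195.4167456209679, 'world_from_camera': array([[ 1.77815423e-02, -9.77408916e-01,  2.10607758e-01,
         4.11262609e+02],
       [-9.99836597e-01, -1.66967224e-02,  6.92809875e-03,
         3.72374518e+01],
       [-3.25512622e-03, -2.10696536e-01, -9.77546098e-01,
         8.34157638e+02],
       [ 0.00000000e+00,  0.00000000e+00,  0.00000000e+00,
         1.00000000e+00]])}
side {'fx': 458.0296316455284, 'fy': 458.0296316455284, 'cx': 322.3866201842238, 'cy': 198.9066981887903, 'world_from_camera': array([[ 9.05322754e-01, -3.09106631e-01,  2.91279593e-01,
         3.40552798e+02],
       [-4.24466740e-01, -6.82357031e-01,  5.95161212e-01,
        -3.80915816e+02],
       [ 1.47884009e-02, -6.62451487e-01, -7.48958831e-01,
         6.13603913e+02],
       [ 0.00000000e+00,  0.00000000e+00,  0.00000000e+00,
         1.00000000e+00]])}
```

View pics/top0.png

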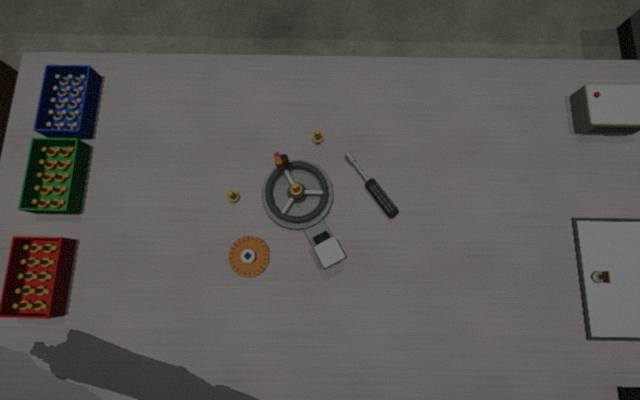

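View pics/side0.png

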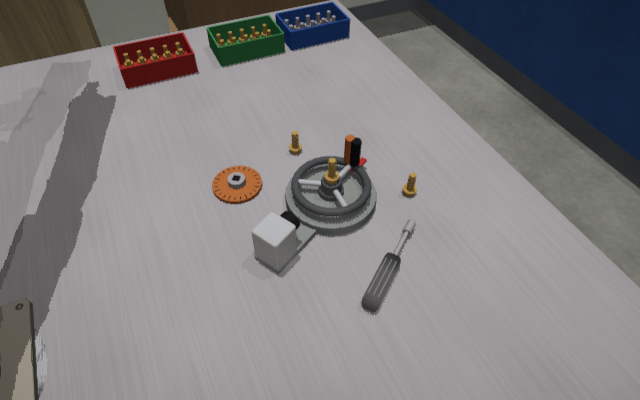

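```bash
cat > h.py <<'E'
import numpy as np
from cell import *
def pt(n,u,v,z,c=None):
    c=c or calibration(n);T=c["world_from_camera"]
    d=T[:3,:3]@[(u-c["cx"])/c["fx"],(v-c["cy"])/c["fy"],1];o=T[:3,3]
    return o+d*(z-o[2])/d[2]
def px(n,p):
    c=calibration(n);q=np.linalg.inv(c["world_from_camera"])@np.r_[p,1]
    return np.array([c["fx"]*q[0]/q[2]+c["cx"],c["fy"]*q[1]/q[2]+c["cy"]])
E
python3 - <<'E'
import cv2,numpy as np
a=cv2.imread("pics/top0.png")[115:285,215:415]
a=cv2.resize(a,None,fx=4,fy=4,interpolation=cv2.INTER_CUBIC)
b=cv2.imread("pics/side0.png")[120:260,240:440]
b=cv2.resize(b,None,fx=4,fy=4,interpolation=cv2.INTER_CUBIC)
cv2.imwrite("pics/a.png",np.clip(a*1.6,0,255));cv2.imwrite("pics/b.png",np.clip(b*1.6,0,255))
E
```

```text
[ WARN:0@0.089] global loadsave.cpp:1063 imwrite_ Unsupported depth image for selected encoder is fallbacked to CV_8U.
```

View pics/a.png

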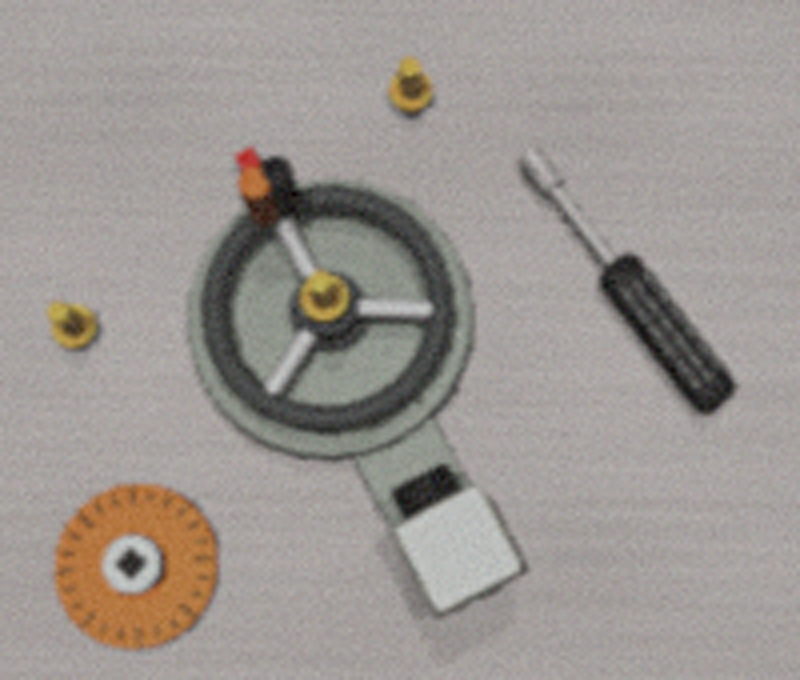

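View pics/b.png

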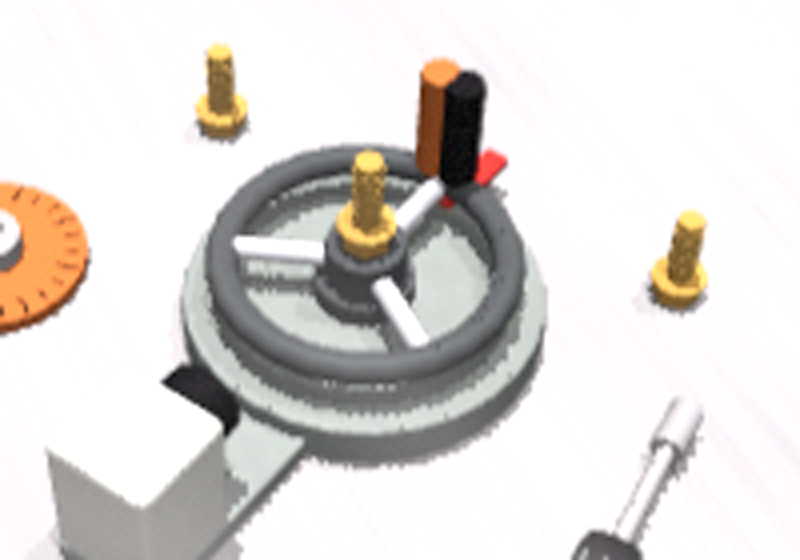

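```bash
python3 - <<'E'
from h import *
f=lambda n,x,y,z:pt(n,(215 if n=="top" else 240)+(x+.5)/4-.5,(115 if n=="top" else 120)+(y+.5)/4-.5,z)
np.set_printoptions(precision=1,suppress=True)
wt=f("top",328.5,307,41);ws=f("side",366,261,41);print("axis",wt,ws)
for x in((201,307),(456,307),(328,180),(328,434)):print(np.linalg.norm(f("top",*x,41)-wt))
for n,o,b in(("top",(253,180),(277,170)),("side",(440,72),(467,83))):
  O=f(n,*o,101);B=f(n,*b,101);w=wt if n=="top" else ws
  m=(O+B)/2-w;print(n,"O,B",O,B,np.linalg.norm(O-B),"mid rad",np.hypot(*m[:2]),np.degrees(np.arctan2(m[1],m[0])))
  d=O-B; print("  dir by O-B",np.degrees(np.arctan2(d[1],d[0]))-90)
c=np.mean([f("top",*p,76) for p in((397,533),(483,482),(525,570),(440,614))],0);d=wt-c
print("cam",c,np.hypot(*d[:2]),np.degrees(np.arctan2(d[1],d[0])))
print("ptr",f("top",243,156,25)-wt,f("side",503,160,25)-ws)
for n,p in dict(bA=(75,330),bB=(410,92),disc=(134,565)).items():
  q=f("top",*p,0);print(n,q,np.hypot(*(q-wt)[:2]))
print("socket",f("top",533,160,8),"drv end",f("top",715,395,13))
E
```

```text
axis [590.3  96.4  41. ] [590.6  97.   41. ]
69.59346945056933
69.55374756594432
72.38668744168447
69.76246953675535
top O,B [642.9 132.8 101. ] [648.5 120.7 101. ] 13.347240556069151 mid rad 63.244935040690706 28.70474318210875
  dir by O-B 24.706858526450503
side O,B [641.  133.1 101. ] [648.1 122.1 101. ] 13.061868639424967 mid rad 62.0541606993761 29.522679400796598
  dir by O-B 33.31824472739875
cam [458.4  22.9  76. ] 150.96173609297713 29.106849130424653
ptr [ 90.9  52.6 -16. ] [ 93.2  45.1 -16. ]
bA [583.5 244.    0. ] 147.8389591312873
bB [730.8  55.3   0. ] 146.4322513941143
disc [451.4 202.4   0. ] 174.75914021234038
socket [687.2 -17.1   8. ] drv end [ 550.  -118.5   13. ]
```

Top crop: rim centre ≈(328,307), orange top (253,180), black (277,170). Both cameras agree to within 1 mm: axis at (590.4, 96.7), pointer direction about 29.2°. The approach is over free surface, so I'll close the fingers on the way.

>>> {"api": "apply_moves", "payload": {
  "targets": [
    [0.93,0,-0.5,0,0,0],
    [0.93,0,-0.5,0,0,0],
    [0.93,0,-0.5,0,0,0],
    [0.93,0,-0.5,0,0,0],
    [0.93,0,-0.5,0,0,0],
    [0.93,0,-0.5,0,0,0],
    [0.93,0,-0.5,0,0,0],
    [0.93,0,-0.5,0,0,0],
    [0.93,0,-0.5,0,0,0],
    [0.93,0,-0.5,0,0,0],
    [0.93,0,-0.5,0,0,0],
    [0.93,0,-0.5,0,0,0]
  ],
  "jaw": -1
}}

```text
clock: 1.6
eef_pos: [558.5, 235.5, 230.9]
tool_rot: [-1.571, 0.001, -0.342]
force: [-0.3, -0.8, -0.3]
width: 0.2
```

```bash
cat >> h.py <<'E'
AX=np.array([590.4,96.7])
def rel(phi=None,half=1):
    "tool pose vs wheel: position of TCP from axis in tool x,z; yaw; q7"
    s=read_state();p=s["eef_pos"];y=s["tool_rot"][2];e=np.array([np.cos(y),np.sin(y)]);n=np.array([-e[1],e[0]])
    d=p[:2]-AX
    print("t %.2f"%s["clock"],"pos",p.round(1),"rot",np.degrees(s["tool_rot"]).round(2),"xT,zT %.1f %.1f"%(d@e,d@n),"q",s["qpos"].round(2),"F",s["force"].round(1),"w %.1f"%s["width"])
E
python3 -c "
from h import *
rel()"
```

```text
t 1.60 pos [558.5 235.5 230.9] rot [-9.003e+01  4.000e-02 -1.958e+01] xT,zT -76.5 120.1 q [-0.47  0.56  0.05  1.65 -0.03  0.93  0.81] F [-0.3 -0.8 -0.3] w 0.2
```

>>> {"api": "apply_moves", "payload": {
  "targets": [
    [0.58,0,-0.364,0,0,0],
    [0.58,0,-0.364,0,0,0],
    [0.58,0,-0.364,0,0,0],
    [0,0,0,0,0.96,0],
    [0,0,0,0,0.96,0],
    [0,0,0,0,0.96,0],
    [0,0,0,0,0.96,0],
    [0,0.98,0,0,0,0],
    [0,0.98,0,0,0,0],
    [0,0.98,0,0,0,0],
    [0,0.98,0,0,0,0],
    [0,0,0,0,0,0]
  ]
}}

```text
clock: 3.1
eef_pos: [606.0, 171.5, 71.3]
tool_rot: [-1.578, 0.003, -0.878]
force: [-0.1, -0.9, 0.5]
width: 0.1
```

```bash
python3 - <<'E'
from h import *
import cv2
rel()
a=cv2.cvtColor(get_image("side"),cv2.COLOR_RGB2BGR)[60:260,190:440]
cv2.imwrite("pics/c.png",cv2.convertScaleAbs(cv2.resize(a,None,fx=3,fy=3,interpolation=2),alpha=1.3))
E
```

```text
t 3.10 pos [606.  171.5  71.3] rot [-90.4    0.18 -50.3 ] xT,zT -47.6 59.8 q [-0.41  0.81  0.15  1.7  -0.18  0.66  0.53] F [-0.1 -0.9  0.5] w 0.1
```

View pics/c.png

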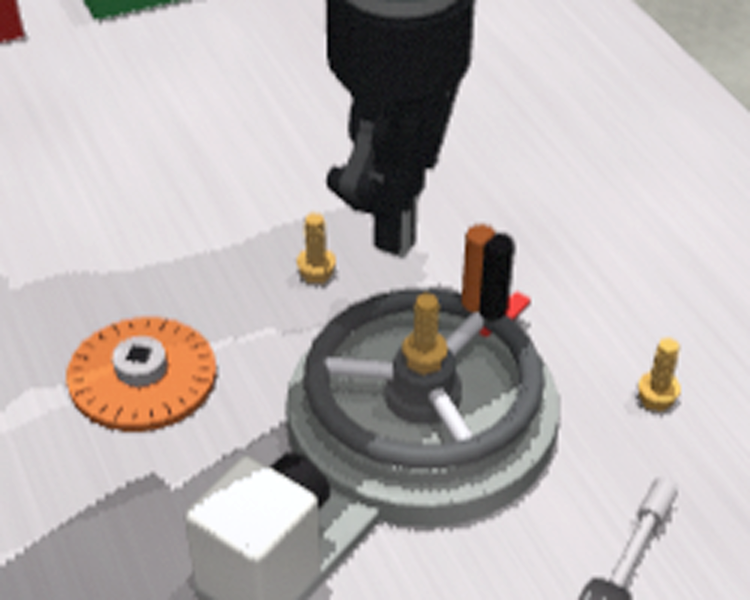

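>>> {"api": "apply_moves", "payload": {
  "targets": [
    [0.3,-0.1,0.03,0,0,0],
    [0.3,-0.1,0.03,0,0,0],
    [0.11,0,0,0,0,0],
    [0.11,0,0,0,0,0],
    [0.164,0,0.03,0,0.75,0],
    [0.164,0,0.03,0,0.75,0],
    [0.164,0,0.03,0,0.75,0],
    [0.164,0,0.03,0,0.75,0],
    [0.164,0,0.03,0,0.75,0],
    [0.164,0,0.03,0,0.75,0]
  ]
}}

```text
clock: 4.4
eef_pos: [653.6, 118.0, 82.4]
tool_rot: [-1.572, 0.002, -1.508]
force: [-1.0, 3.0, 0.3]
width: -0.2
```

```bash
python3 - <<'E'
from h import *
import cv2
rel()
a=cv2.cvtColor(get_image("side"),cv2.COLOR_RGB2BGR)[60:260,190:440]
cv2.imwrite("pics/d.png",cv2.convertScaleAbs(cv2.resize(a,None,fx=3,fy=3,interpolation=2),alpha=1.3))
E
```

```text
t 4.40 pos [653.6 118.   82.4] rot [-90.08   0.14 -86.43] xT,zT -17.4 64.4 q [-0.4   0.85  0.32  1.6  -0.35  0.76  0.14] F [-1.   3.   0.3] w -0.2
```

View pics/d.png

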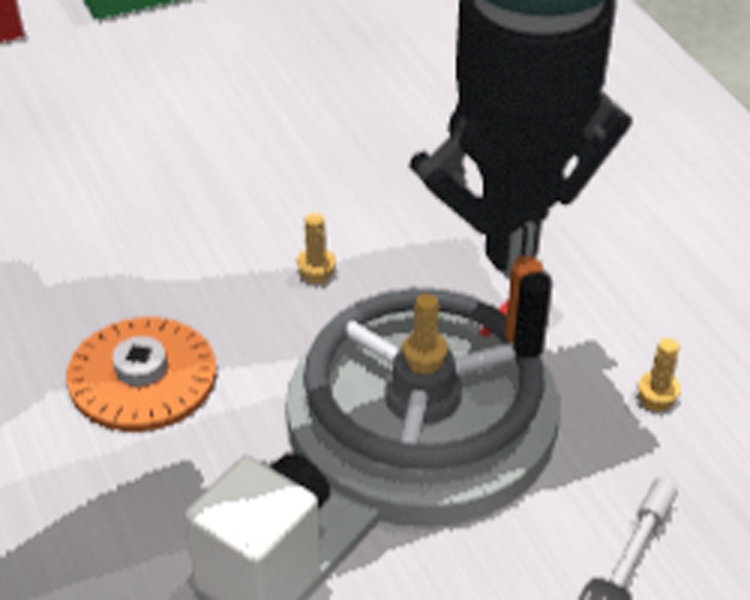

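Contact force about 3 N and the wheel has turned with the finger. The knuckles clear the bolt. Continuing.

>>> {"api": "apply_moves", "payload": {
  "targets": [
    [0.166,0.005,0.03,0,0.75,0],
    [0.166,0.005,0.03,0,0.75,0],
    [0.166,0.005,0.03,0,0.75,0],
    [0.166,0.005,0.03,0,0.75,0],
    [0.166,0.005,0.03,0,0.75,0],
    [0.166,0.005,0.03,0,0.75,0],
    [0.166,0.005,0.03,0,0.75,0],
    [0.166,0.005,0.03,0,0.75,0],
    [0.166,0.005,0.03,0,0.75,0],
    [0.166,0.005,0.03,0,0.75,0]
  ]
}}

```text
clock: 5.7
eef_pos: [641.3, 54.2, 81.2]
tool_rot: [-1.57, 0.003, -2.555]
force: [2.6, 1.2, 1.9]
width: -0.2
```

```bash
python3 -c "
from h import *
rel()"
```

```text
t 5.70 pos [641.3  54.2  81.2] rot [ -89.94    0.19 -146.36] xT,zT -18.9 63.6 q [-0.46  0.88  0.58  1.67 -0.64  0.79 -0.56] F [2.6 1.2 1.9] w -0.2
```

>>> {"api": "apply_moves", "payload": {
  "targets": [
    [0.168,0.005,0.03,0,0.75,0],
    [0.168,0.005,0.03,0,0.75,0],
    [0.168,0.005,0.03,0,0.75,0],
    [0.168,0.005,0.03,0,0.75,0],
    [0.168,0.005,0.03,0,0.75,0],
    [0.168,0.005,0.03,0,0.75,0],
    [0.168,0.005,0.035,0,0.75,0],
    [0.168,0.005,0.035,0,0.75,0],
    [0.168,0.005,0.035,0,0.75,0],
    [0.168,0.005,0.035,0,0.75,0]
  ]
}}

```text
clock: 6.95
eef_pos: [578.8, 32.9, 79.3]
tool_rot: [-1.571, 0.004, 2.681]
force: [2.1, -1.4, 2.4]
width: -0.2
```

```bash
python3 -c "
from h import *
rel()"
```

```text
t 6.95 pos [578.8  32.9  79.3] rot [-90.01   0.23 153.58] xT,zT -18.0 62.3 q [-0.58  0.9   0.82  1.86 -0.92  0.81 -1.3 ] F [ 2.1 -1.4  2.4] w -0.2
```

>>> {"api": "apply_moves", "payload": {
  "targets": [
    [0.168,0.005,0.035,0,0.75,0],
    [0.168,0,0.035,0,0.75,0],
    [0.168,0,0.035,0,0.75,0],
    [0.168,0,0.035,0,0.75,0]
  ]
}}

```text
clock: 7.45
eef_pos: [553.4, 43.5, 79.0]
tool_rot: [-1.572, 0.004, 2.261]
force: [2.0, -2.6, 1.8]
width: 0.2
```

```bash
python3 -c "
from h import *
rel()"
```

```text
t 7.45 pos [553.4  43.5  79. ] rot [-90.05   0.2  129.56] xT,zT -17.5 62.4 q [-0.66  0.92  0.91  1.93 -1.01  0.83 -1.63] F [ 2.  -2.6  1.8] w 0.2
```

>>> {"api": "apply_moves", "payload": {
  "targets": [
    [-0.3,0,0,0,0,0],
    [-0.3,0,0,0,0,0],
    [0,0,0,0,-1,0],
    [0,0,0,0,-1,0],
    [0,0,0,0,-1,0],
    [0,0,0,0,-1,0],
    [0,0,0,0,-1,0],
    [0,0,0,0,-1,0],
    [0,0,0,0,-1,0],
    [0,0,0,0,-1,0],
    [0,0,0,0,-1,0],
    [0,0,0,0,-1,0]
  ]
}}

```text
clock: 8.95
eef_pos: [568.3, 25.0, 78.3]
tool_rot: [-1.57, 0.0, -2.618]
force: [-0.5, -0.9, 0.1]
width: 0.3
```

>>> {"api": "apply_moves", "payload": {
  "targets": [
    [0,0,0,0,-1,0],
    [0,0,0,0,-1,0],
    [0,0,0,0,-1,0],
    [0,0,0,0,-1,0],
    [0,0,0,0,-1,0],
    [0,0,0,0,-1,0],
    [0,0,0,0,-1,0],
    [0,0,0,0,-1,0],
    [0,0,0,0,-1,0],
    [0,0,0,0,-1,0],
    [0,0,0,0,-1,0],
    [0,0,0,0,-1,0]
  ]
}}

```text
clock: 10.45
eef_pos: [568.3, 24.7, 78.3]
tool_rot: [-1.57, -0.001, -0.943]
force: [0.1, -0.2, -0.1]
width: 0.2
```

```bash
python3 - <<'E'
from h import *
import cv2
rel()
for n,s in(("side",np.s_[60:260,190:440]),("top",np.s_[115:285,215:415])):
  cv2.imwrite(f"pics/e_{n}.png",cv2.convertScaleAbs(cv2.resize(cv2.cvtColor(get_image(n),cv2.COLOR_RGB2BGR)[s],None,fx=3,fy=3,interpolation=2),alpha=1.4))
E
```

```text
t 10.45 pos [568.3  24.7  78.3] rot [-8.998e+01 -5.000e-02 -5.405e+01] xT,zT 45.3 -60.1 q [-0.17  0.73  0.11  1.88 -0.15  0.54  0.67] F [ 0.1 -0.2 -0.1] w 0.2
```

View pics/e_side.png

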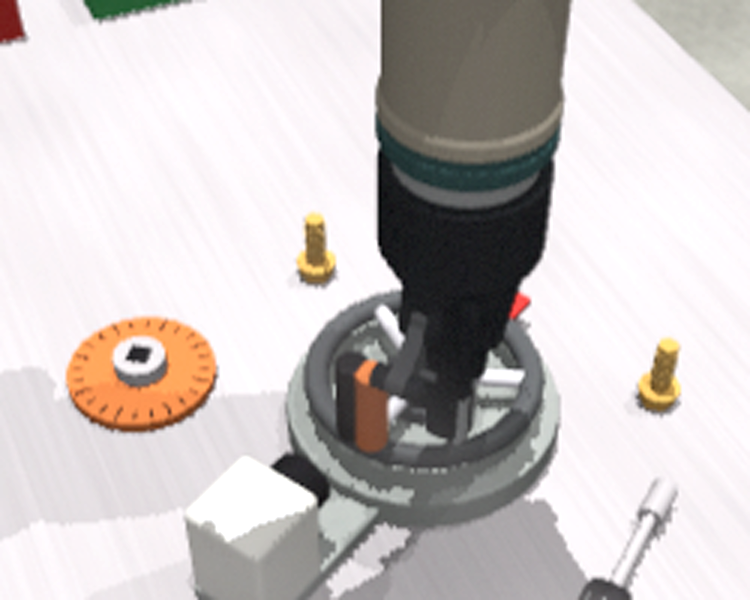

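>>> {"api": "apply_moves", "payload": {
  "targets": [
    [-0.28,0,-0.03,0,0,0],
    [-0.28,0,-0.03,0,0,0],
    [-0.05,0,0,0,0,0],
    [-0.168,0,-0.045,0,0.75,0],
    [-0.168,0,-0.045,0,0.75,0],
    [-0.168,0,-0.045,0,0.75,0],
    [-0.168,0,-0.045,0,0.75,0],
    [-0.168,0,-0.045,0,0.75,0],
    [-0.168,0,-0.045,0,0.75,0]
  ]
}}

```text
clock: 11.68
eef_pos: [527.7, 77.3, 78.4]
tool_rot: [-1.57, -0.001, -1.581]
force: [0.8, -3.4, -1.5]
width: -0.4
```

```bash
python3 -c "
from h import *
rel()"
```

```text
t 11.68 pos [527.7  77.3  78.4] rot [-8.993e+01 -8.000e-02 -9.056e+01] xT,zT 20.1 -62.5 q [-0.39  0.71  0.29  1.98 -0.39  0.5   0.17] F [ 0.8 -3.4 -1.5] w -0.4
```

>>> {"api": "apply_moves", "payload": {
  "targets": [
    [-0.167,0,-0.045,0,0.75,0],
    [-0.167,0,-0.045,0,0.75,0],
    [-0.167,0,-0.045,0,0.75,0],
    [-0.167,0,-0.045,0,0.75,0],
    [-0.167,0,-0.045,0,0.75,0],
    [-0.167,0,-0.045,0,0.75,0],
    [-0.167,0,-0.045,0,0.75,0],
    [-0.167,0,-0.045,0,0.75,0],
    [-0.167,0,-0.045,0,0.75,0],
    [-0.167,0,-0.045,0,0.75,0]
  ]
}}

```text
clock: 12.92
eef_pos: [540.6, 142.1, 78.3]
tool_rot: [-1.57, -0.002, -2.627]
force: [-1.8, -3.2, 0.1]
width: 0.1
```

```bash
python3 -c "
from h import *
rel()"
```

```text
t 12.93 pos [540.6 142.1  78.3] rot [-8.9980e+01 -9.0000e-02 -1.5053e+02] xT,zT 21.0 -64.0 q [-0.68  0.8   0.6   1.91 -0.72  0.66 -0.68] F [-1.8 -3.2  0.1] w 0.1
```

>>> {"api": "apply_moves", "payload": {
  "targets": [
    [-0.168,0,-0.04,0,0.75,0],
    [-0.168,0,-0.04,0,0.75,0],
    [-0.168,0,-0.04,0,0.75,0],
    [-0.168,0,-0.04,0,0.75,0],
    [-0.168,0,-0.04,0,0.75,0],
    [-0.168,0,-0.04,0,0.75,0],
    [-0.168,0,-0.04,0,0.75,0],
    [-0.168,0,-0.04,0,0.75,0],
    [-0.168,0,-0.04,0,0.75,0],
    [-0.168,0,-0.04,0,0.75,0]
  ]
}}

```text
clock: 14.18
eef_pos: [603.6, 163.1, 78.0]
tool_rot: [-1.572, -0.004, 2.611]
force: [-2.1, 2.0, 1.0]
width: -0.2
```

```bash
python3 -c "
from h import *
rel()"
```

```text
t 14.18 pos [603.6 163.1  78. ] rot [-90.06  -0.2  149.59] xT,zT 22.2 -64.0 q [-0.79  0.98  0.88  1.72 -0.94  0.92 -1.6 ] F [-2.1  2.   1. ] w -0.2
```

>>> {"api": "apply_moves", "payload": {
  "targets": [
    [-0.168,0,-0.04,0,0.75,0],
    [-0.168,0,-0.04,0,0.75,0],
    [-0.168,0,-0.04,0,0.75,0],
    [0,0,0,0,0,0]
  ]
}}

```text
clock: 14.68
eef_pos: [623.6, 154.4, 77.9]
tool_rot: [-1.571, -0.001, 2.301]
force: [0.3, 1.3, -0.9]
width: 0.1
```

```bash
python3 - <<'E'
from h import *
import cv2
rel()
t=get_image("top")[...,::-1];s=get_image("side")[...,::-1]
a=np.hstack([cv2.resize(np.ascontiguousarray(x),(400,400),interpolation=2) for x in(t[135:185,255:305],s[115:175,315:375])])
b=np.hstack([cv2.resize(np.ascontiguousarray(x),(400,400),interpolation=2) for x in(cv2.imread("pics/top0.png")[135:185,255:305],cv2.imread("pics/side0.png")[115:175,315:375])])
cv2.imwrite("pics/f.png",cv2.resize(cv2.convertScaleAbs(np.vstack([b,a]),alpha=1.4),(600,600)))
E
```

```text
t 14.68 pos [623.6 154.4  77.9] rot [-9.0030e+01 -7.0000e-02  1.3184e+02] xT,zT 20.9 -63.2 q [-0.78  1.02  0.95  1.68 -0.98  0.99 -1.88] F [ 0.3  1.3 -0.9] w 0.1
```

View pics/f.png

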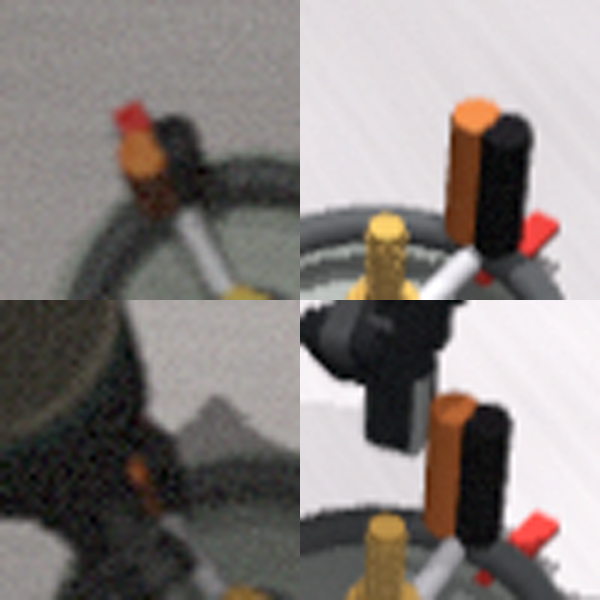

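```bash
cat >> h.py <<'E'
def ang(O,B):
    "handle angle from side pixels of top-centres, full image"
    P=[pt("side",*q,101)[:2]-AX for q in(O,B)]
    m=np.degrees([np.arctan2(*p[::-1]) for p in P]);print("orange %.1f black %.1f -> mid %.1f, radii"%(m[0]-5.5,m[1]+5.5,m.mean()),[round(np.hypot(*p),1) for p in P])
E
python3 - <<'E'
from h import *
f=lambda x,y:(315+x/5-.4,115+y/5-.4)
ang(f(475,113),f(505,128));ang(f(453,107),f(487,116))
E
```

```text
orange -7.3 black -0.3 -> mid -3.8, radii [np.float64(144.5), np.float64(150.4)]
orange -5.0 black 2.6 -> mid -1.2, radii [np.float64(139.3), np.float64(147.6)]
```

```bash
python3 - <<'E'
from h import *
f=lambda x,y:(315+(x-300)/5-.4,115+y/5-.4)
ang(f(475,113),f(505,128));ang(f(453,107),f(487,116))
E
```

```text
orange 30.7 black 30.4 -> mid 30.6, radii [np.float64(63.2), np.float64(62.6)]
orange 37.9 black 37.9 -> mid 37.9, radii [np.float64(62.8), np.float64(64.0)]
```

>>> {"api": "apply_moves", "payload": {
  "targets": [
    [-0.042,0,-0.01,0,0.19,0],
    [-0.042,0,-0.01,0,0.19,0],
    [-0.042,0,-0.01,0,0.19,0],
    [-0.042,0,-0.01,0,0.19,0],
    [0,0,0,0,0,0],
    [0,0,0,0,0,0]
  ]
}}

```text
clock: 15.52
eef_pos: [629.5, 148.2, 78.4]
tool_rot: [-1.571, 0.001, 2.192]
force: [0.1, 1.9, 0.2]
width: -0.3
```

```bash
cat > look.py <<'E'
from h import *
import cv2,sys
rel()
s=get_image("side")[...,::-1];cv2.imwrite("pics/s_%s.png"%sys.argv[1],s)
g=lambda x:cv2.resize(np.ascontiguousarray(x[125:165,325:375]),(500,400),interpolation=2)
a=g(cv2.imread("pics/side0.png"));b=g(s)
cv2.imwrite("pics/%s.png"%sys.argv[1],cv2.resize(np.hstack([a,b]),(800,320)))
E
python3 look.py g
```

```text
t 15.53 pos [629.5 148.2  78.4] rot [-8.999e+01  5.000e-02  1.256e+02] xT,zT 19.1 -61.7 q [-0.78  1.04  0.97  1.66 -0.99  1.01 -1.97] F [0.1 1.9 0.2] w -0.3
```

View pics/g.png

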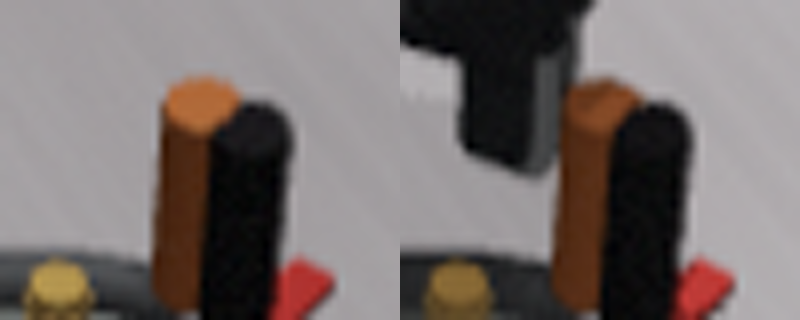

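>>> {"api": "apply_moves", "payload": {
  "targets": [
    [0.25,0,0,0,0,0],
    [0.5,0,0,0,0,0],
    [0,-0.9,0,0,0,0],
    [0,-0.9,0,0,0,0],
    [0.5,-0.9,-0.5,0,0,0],
    [0.9,-0.9,-0.5,0,0,0],
    [0.9,0,-0.5,0,0,0],
    [0.9,0,-0.5,0,0,0],
    [0.9,0,-0.5,0,0,0],
    [0.9,0,-0.5,0,0,0],
    [0.9,0,-0.5,0,0,0],
    [0,0,0,0,0,0]
  ]
}}

```text
clock: 17.08
eef_pos: [585.0, 452.3, 221.0]
tool_rot: [-1.57, -0.002, 2.201]
force: [-0.1, 0.1, -0.7]
width: -0.3
```

```bash
python3 look.py h; python3 - <<'E'
from h import *
import cv2
cv2.imwrite("pics/top1.png",get_image("top")[...,::-1])
for n,f0,f1 in(("side","side0","s_h"),("top","top0","top1")):
  A,B=[cv2.imread(f"pics/{f}.png") for f in(f0,f1)]
  for k,b in (("handle",(334,131,30,27) if n=="side" else (272,150,20,24)),("bolt_hub",(318,155,20,28)if n=="side" else(288,180,20,20)),
    ("bolt_a",(285,126,20,30) if n=="side" else(224,186,20,20)),("bolt_b",(398,168,24,32) if n=="side" else(308,127,20,20)),("disc",(208,162,60,44) if n=="side" else(224,232,50,48)),("driver",(358,216,62,98) if n=="side" else(340,148,62,74))):
    x,y,w,h=b;T=A[y:y+h,x:x+w]
    S=4;T=cv2.resize(T,None,fx=S,fy=S,interpolation=2);W=cv2.resize(B[y-5:y+h+5,x-5:x+w+5],None,fx=S,fy=S,interpolation=2)
    r=cv2.matchTemplate(W,T,cv2.TM_CCOEFF_NORMED);_,m,_,l=cv2.minMaxLoc(r);print(n,k,(l[0]/S-5,l[1]/S-5),round(m,3))
E
```

```text
t 17.07 pos [585.  452.3 221. ] rot [-89.97  -0.13 126.11] xT,zT 290.5 -205.2 q [-1.14  1.01  1.1   1.25 -0.88  1.38 -2.61] F [-0.1  0.1 -0.7] w -0.3
side handle (0.0, 0.0) 0.999
side bolt_hub (0.0, 0.0) 0.999
side bolt_a (0.0, 0.0) 1.0
side bolt_b (0.0, 0.0) 1.0
side disc (0.0, 0.0) 1.0
side driver (0.0, 0.0) 1.0
top handle (0.0, 0.0) 0.992
top bolt_hub (0.0, 0.0) 0.99
top bolt_a (0.0, 0.0) 0.991
top bolt_b (0.0, 0.0) 0.988
top disc (0.0, 0.0) 0.99
top driver (0.0, 0.0) 0.991
```

View pics/h.png

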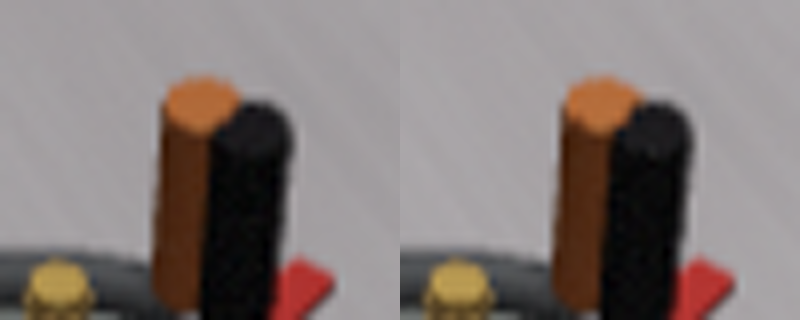

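The handle matches its start picture to within 1/4 pixel, about 0.4°. The bystanders have not moved and the arm is clear, so I'm handing in.

```bash
python3 -c "
from cell import *
print(finish_job())"
```

```text
the job is handed in; nothing more can be done
None
```

I pushed the hand wheel clockwise through one full turn with the closed fingertips, touching only the orange post. I did it as two half-turn pushes. In between, the fingers backed off and turned about half a turn so the arm stayed within its joint ranges. The job was handed in about 17 s in.

- **Wheel position:** the handle matches its start picture with no measurable shift in either the side or top camera, to within about 0.4°. The arm-pose estimate agreed (29.3° against the pointer at 29.2°).
- **Bystanders:** both loose bolts, the disc and the nut driver show no shift in either camera.
- **Forces:** every reading taken at the end of a push was about 4 N or less. Forces between those readings were not recorded.
- **Clearance:** the arm ended well clear of the stand and touching nothing.

No check failed. The only disagreement was about 0.7° between the camera and arm-pose angle estimates shortly before the end, which was gone by the final position.

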